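Bin the empty sample bottle with the pedal hooked open

ROBOT

A 6-joint arm with a two-finger parallel gripper is mounted at the origin on the work surface. World frame = base frame: x ahead of the robot, y to its left, z up, the work surface at z = 0. Lengths are in m, angles in rad, forces in N, time in s.
With the tool pointing down it reaches from about 0.325 to 0.9 m from the base axis. Payload 6.1 kg.
Tool frame: the origin (TCP) lies midway between the tips of the shut fingers; the grasp point (between the pads) lies 19 mm behind it; z points along the fingers, y is the line along which they close (so a half turn about z gives the same grasp; the last joint's range is limited). The gripper opens to 85 mm and grips with 20 to 120 N. Pads are 22 mm wide; open, the fingers measure 114 mm over their backs; the gripper's body (76 mm by 85 mm) begins 54 mm behind the grasp point. The pads swing forward as they close: fully open they stand 13 mm farther back than shut.
Start: joints at [1.037, 0.22, 1.526, -0, 1.395, -0.126], TCP at [0.248, 0.574, 0.231] pointing down, gripper open.
Joint ranges: [-2.98, 2.98], [-0.91, 2.08], [0.09, 2.57], [-1.24, 4.39], [0.2, 2.65], [-2.68, 2.68]. Speed limits (rad/s): [2.57, 2.57, 3.01, 3.14, 3.14, 3.14].

INTERFACE

Orientations are given as a unit quaternion [x, y, z, w].
In Python, from bench import arm, hand, solver, imaging, order, status gives the robot as it stands. The module is installed in compiled form; this text tells all that it offers. Calls block until the motion is done:
- arm.move_pose(position, orientation): joint-space move of the TCP to a pose.
- arm.move_l(position, rot=None, speed=0.15, threshold=None): straight line of the TCP; rot=None keeps the orientation; speed is the mean speed in m/s. With threshold (N) it stops when the force on the tool has changed by that much, and returns True; else False.
- arm.goto_joints(angles): joint-space move.
- hand.grip(opening): finger opening in m; the grip force is fixed at half the most; returns when the fingers have stopped.
- arm.sleep(seconds).
- solver.inverse_kinematics(position, orientation): joint angles nearest the present ones, or None.
- imaging.grab_frame(name): name is "scene" or "top" or "wrist"; returns a dict with "img" (480x640x3 uint8, red, green, blue), "z_map" (480x640 float32, m along the optical axis (not along the pixel's ray), 0 where there is no reading), "fx", "fy", "cx", "cy" (pixels), "view" (4x4, takes a point from world to camera coordinates). Camera axes: x right, y up, looking along -z (the intrinsics and any distortion apply to the point x, -y, -z); pixel columns grow to the right and rows downward; lengths in m; the calibration is good to about 2 mm. A picture is of the moment at which its call begins.
A pose or a line that the arm cannot do raises arm.PlanningError and nothing moves.
- order.job_done(): hands the job in; it is judged then, once.
Readings, each from a call of its own:
- status.read_t(): time.
- status.read_joint_pos(): joint angles.
- status.read_joint_vel(): joint speeds.
- status.read_tau(): joint torques, N m.
- status.read_position(): TCP position.
- status.read_ee_rot(): TCP orientation.
- status.read_ft_force(): force on the tool from outside, world axes, zero at the start.
- status.read_wrist_torque(): the same for the moment, N m.
- status.read_width(): finger opening in m.
- status.read_gripper_force(): force on a finger pad.
Only numpy, scipy, OpenCV 4.12 (cv2) and the standard library are available. Lean on these libraries where they do the work, as an engineer would, in place of code of your own. Each camera call takes 0.05 s, during which the arm holds its last target. There are 200 camera calls.

TASK

Throw the empty white sample bottle into the bench waste bin, working the bin only by its pedal and never touching the lid: press the pedal down until you feel it land on its stop, swing it aside to the end of its catch and let go so that the lid stays open by itself, then put the bottle in. Then unhook the pedal and ease it slowly all the way back up, straight out, so that the lid closes gently without banging. Press the pedal with no more than about 25 N, and leave the other glassware where it stands.

Things in the scene. Friction and masses are not known exactly. Their poses are not given: they have to be found in the camera images.
- bin: Fixed waste bin with pedal-lifted lid: white shell 170 x 190 mm (its x, y), 195 mm high, on a grey plinth. Origin under its middle on the bench, z up. The front, where the pedal sticks out, is its -x side; its +y is left as one faces the front. Lid 196 x 200 mm, front edge 12 mm beyond the front, top 211 mm high when shut; hinged at the back (x = +105 mm, 200 mm up), standing up there when open
- bin_mouth (a point): Centre of the bin's open top, 195 mm above the bench; the opening is 162 x 182 mm (bin x, y), the inner floor 75 mm above the bench
- catch_pocket (a point): About where the pedal's stem rests when hooked, in a steel catch plate on the bin's front with an L-shaped slot: straight up and down at bin y = 0, with a side pocket at the bottom towards the bin's +y, under a lip with a 2.2 mm tooth at its inner edge; the slot's lower edge is the stop. The plate is set up to 5 mm higher or lower on each bin (this point is the middle), so feel for the stop
- tread (a point): Middle of the top of the pedal's rubber tread (where to press); moves with the pedal. Tread 50 mm long (away from the bin), 48 mm wide, between upturned steel sides 52 mm apart, 9 mm higher. It is 150 mm from the bin's middle, 65 mm out from the front; 71 mm above the bench when up, 27 to 43 mm when down on the stop. Its 10 mm square stem pivots under the bin's middle, 42 mm above the bench
- lever (a joint): Pedal travel in rad about that pivot: 0 fully up (lid shut); the stop comes at 0.185 to 0.295, as the catch plate is set. Pressing takes about 2 to 10 N at the tread; on the stop the force climbs steeply. Let go, it springs up fast and the lid bangs. Only within 1.5 mm of tread travel of the stop does it pass under the tooth; hooked and let go it rests about 0.04 above the stop
- pedal (a joint): Sideways swing of the pedal about the same pivot, in rad: 0 straight out (the slot holds it there unless it is fully down), 0.18 at the end of the pocket, towards the bin's +y, the tread then 27 mm to that side. Light friction, no spring. Properly hooked, it is beyond 0.15. Hooking: press onto the stop, swing to the end, let up. Unhooking: press onto the stop, swing back to 0, ease up
- lid (a joint): Lid angle in rad: 0 shut, 1.4 to 2.45 (upright or leaning back) with the pedal hooked, about 0.4 more with the pedal on its stop. Moved only by the pedal, through a rod: 10 mm of tread travel turns it about 0.63 rad, so the pedal must come up slowly (20 mm/s is gentle; at 50 mm/s the lid bangs)
- bottle: Empty white plastic sample bottle standing on the bench, 42 mm across, 85 mm high with its 33 mm screw cap (sides straight up to 60 mm), 20 to 45 g; origin at the middle of its underside, z up
- beaker: Empty straight glass beaker, 68 mm across, 92 mm high, a bystander; origin under its middle
- reagent: Amber reagent bottle with black stopper, 97 mm across, 200 mm high, a bystander; origin under its middle
- rack: White test tube rack with glass tubes, 105 x 250 mm, about 180 mm high over the tubes, a bystander; origin under its middle
Things that resemble listed ones, but are neither listed nor needed, are in the scene too. Of the things that look like the bottle, take the one that is farthest from the robot's base at the start.

How it is judged:
On the way, in this order (a step that is already met when the one before it is completed fails the run):
1. the pedal is hooked in its catch and let go, and the lid stays open by itself (value of joint lid above 1.25 rad and value of joint pedal above 0.15 rad and contact force between the fingers and pedal below 0.2 N), for 0.3 s.
2. the bottle lies in the bin, let go, with the lid still hooked open (value of joint lid above 1.25 rad and value of joint pedal above 0.15 rad and contact force between the fingers and bottle below 0.2 N and x of bottle in the frame of bin between -0.085 and 0.085 m and y of bottle in the frame of bin between -0.095 and 0.095 m and z of bottle in the frame of bin between 0.06 and 0.18 m), for 0.2 s.
At the end, for the whole second after the job is handed in: The lid is shut (within 0.06 rad), the pedal is fully up (within 0.006 rad) and straight out (within 0.04 rad), and the bottle rests inside the bin, let go and still (value of joint lid below 0.06 rad and value of joint lever below 0.006 rad and value of joint pedal below 0.04 rad and contact force between the fingers and bottle below 0.2 N and x of bottle in the frame of bin between -0.085 and 0.085 m and y of bottle in the frame of bin between -0.095 and 0.095 m and z of bottle in the frame of bin between 0.06 and 0.18 m and linear speed of bottle below 0.02 m/s); the robot touches nothing.
It fails at once if the robot touches the lid (contact force between any of the fingers, the arm and lid above 1 N).
It fails at once if the lid bangs: it comes down faster than 3 rad/s over the last 0.5 rad (value of joint lid below 0.5 rad and velocity of joint lid below -3 rad/s).
It fails at once if the pedal is loaded with more than 30 N (contact force between any of the fingers, the arm and pedal above 30 N).
It fails at once if a bystander (beaker, amber bottle or tube rack) is moved by more than 20 mm or tipped ((distance of beaker from where it was at the start of the episode above 0.02 m or angle between beaker's own z axis and vertical above 0.2 rad) or (distance of reagent from where it was at the start of the episode above 0.02 m or angle between reagent's own z axis and vertical above 0.2 rad) or (distance of rack from where it was at the start of the episode above 0.02 m or angle between rack's own z axis and vertical above 0.2 rad)).
It also fails if it takes over 72 s, if anything falls off the work surface, if the arm or the gripper's body presses on something with over 40 N, if the wrist force passes 120 N, or if a joint passes its speed limit or range.

## Working session

There is one attempt and no reset: what is moved stays moved. The work goes in short steps, each a Python script; the robot and the scene stay as the last script left them, time stands still between calls to the robot, and variables do not carry over. Pictures are saved under pics/ and viewed, at most 10 in all, crops included, and the job is handed in when it is done.

```bash
mkdir -p pics; cat > h.py <<'E'
import numpy as np, cv2
from bench import arm, hand, solver, imaging, order, status
def pts(f):
    z=f["z_map"]; v,u=np.mgrid[0:480,0:640]
    X=np.stack([(u-f["cx"])/f["fx"]*z,-(v-f["cy"])/f["fy"]*z,-z,np.ones_like(z)],-1)
    P=X@np.linalg.inv(f["view"]).T
    P=P[...,:3]; P[z==0]=np.nan
    return P
E
python3 - <<'E'
from h import *
for n in ("scene","top"):
    f=imaging.grab_frame(n); cv2.imwrite(f"pics/{n}.png",f["img"][...,::-1]); np.save(f"{n}.npy",pts(f)); np.save(f"{n}_img.npy",f["img"])
    print(n,f["fx"],f["cx"],f["cy"],[k for k in f],np.linalg.inv(f["view"])[:3].round(3).tolist(),(f["z_map"]==0).mean())
print(status.read_t(),status.read_ee_rot())
E
```

```text
scene 537.9795060636982 313.182638054823 238.90395031749358 ['img', 'z_map', 'fx', 'fy', 'cx', 'cy', 'view'] [[0.347, 0.89, -0.295, 0.189], [-0.938, 0.331, -0.104, -0.05], [0.006, 0.313, 0.95, 1.263]] 0.00390625
top 580.761873194633 325.7026170019189 226.92152687284425 ['img', 'z_map', 'fx', 'fy', 'cx', 'cy', 'view'] [[0.007, 0.998, -0.063, 0.443], [-1.0, 0.007, -0.002, 0.06], [-0.001, 0.063, 0.998, 1.539]] 0.004124348958333334
0.1 [ 2.02458953e-01  9.79290353e-01 -8.36552878e-04 -2.77290262e-04]
```

View pics/scene.png

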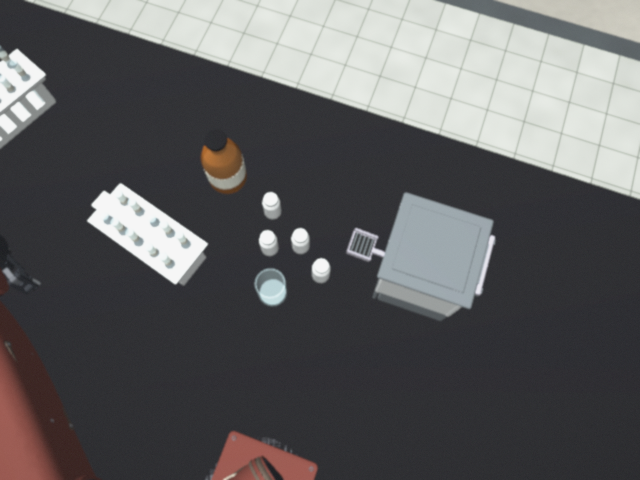

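View pics/top.png

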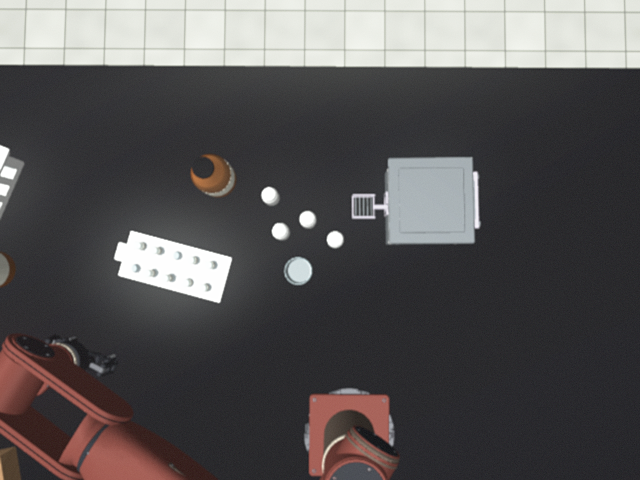

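The images show the bin with its pedal pointing left, at about (363,206) in the top view. There are four white bottles, at (270,196), (307,219), (280,231) and (335,239). The beaker is at (298,271) and the amber bottle at (212,175). The one at (270,196) looks farthest from the base.

```bash
cat > loc.py <<'E'
from h import *
for n in ("top","scene"):
    P=np.load(n+".npy"); I=np.load(n+"_img.npy"); z=P[...,2]
    print(n,"bench",np.nanmedian(z[(I.max(-1)<60)&(P[...,0]>.2)&(P[...,0]<.9)]))
    reg=(P[...,0]>.3)&(P[...,0]<.9)&(P[...,1]<.4)&(P[...,1]>-.4)
    m=(reg&(abs(z-.211)<.012)&(P[...,1]<.05)).astype(np.uint8)
    k,l,s,c=cv2.connectedComponentsWithStats(m); i=1+s[1:,4].argmax()
    Q=P[l==i]; (cx,cy),(w,h),a=cv2.minAreaRect(Q[:,:2].astype(np.float32)); print("lid",cx,cy,w,h,a,np.median(Q[:,2]))
    m=(reg&(I.min(-1)>150)&(abs(z-.05)<.05)&(P[...,1]>-.1)).astype(np.uint8)
    m=((reg)&(z>.02)&(z<.12)).astype(np.uint8)
    k,l,s,c=cv2.connectedComponentsWithStats(m)
    for i in range(1,k):
        if s[i,4]>80:
            Q=P[l==i]; t=Q[Q[:,2]>np.percentile(Q[:,2],90)-.012]
            (cx,cy),(w,h),a=cv2.minAreaRect(t[:,:2].astype(np.float32))
            print(c[i].round(),s[i,4],"rect",np.round([cx,cy,w,h,a],4),"zmax",np.percentile(Q[:,2],95).round(3),I[l==i].mean(0).round(),"R",np.hypot(cx,cy).round(3))
E
python3 loc.py
```

```text
top bench 0.0010833099333131813
lid 0.5919280648231506 -0.18644025921821594 0.20057234168052673 0.20985901355743408 0.608475923538208 0.20995375297874475
[224. 184.] 328 rect [6.46500e-01 3.27800e-01 3.88000e-02 9.25000e-02 4.93217e+01] zmax 0.118 [119. 108.  94.] R 0.725
[371. 206.] 819 rect [ 0.5886 -0.0494  0.19    0.0917  1.0343] zmax 0.083 [146. 147. 152.] R 0.591
[270. 195.] 233 rect [6.17300e-01 2.07500e-01 3.18000e-02 3.03000e-02 4.50678e+01] zmax 0.09 [227. 228. 227.] R 0.651
[307. 219.] 218 rect [0.5567 0.1093 0.0302 0.0303 0.4544] zmax 0.089 [236. 237. 236.] R 0.567
[280. 231.] 224 rect [0.5258 0.1794 0.0303 0.0305 0.0622] zmax 0.09 [232. 233. 232.] R 0.556
[335. 239.] 210 rect [0.5067 0.0387 0.0303 0.0302 0.1708] zmax 0.09 [244. 244. 244.] R 0.508
[207. 273.] 1478 rect [ 0.4158  0.3596  0.1091  0.1134 75.6237] zmax 0.119 [251. 251. 251.] R 0.55
[296. 270.] 172 rect [ 0.4262  0.1316  0.0651  0.0651 45.6111] zmax 0.097 [152. 164. 166.] R 0.446
scene bench -7.118329574806737e-05
lid 0.5898322463035583 -0.18590959906578064 0.20130318403244019 0.20962320268154144 1.11776804924
[... 301 characters left out ...]
2563] zmax 0.118 [229. 230. 230.] R 0.549
[300. 239.] 333 rect [ 0.5559  0.1103  0.0316  0.0302 20.7563] zmax 0.088 [208. 210. 210.] R 0.567
[363. 245.] 711 rect [ 0.5881 -0.0304  0.0642  0.0561  1.6226] zmax 0.081 [137. 139. 145.] R 0.589
[268. 242.] 332 rect [5.24000e-01 1.79900e-01 3.28000e-02 3.09000e-02 4.34955e+01] zmax 0.087 [206. 209. 208.] R 0.554
[321. 269.] 318 rect [ 0.5044  0.0397  0.0333  0.0296 20.3264] zmax 0.089 [215. 217. 217.] R 0.506
[271. 285.] 527 rect [4.23500e-01 1.32400e-01 6.64000e-02 6.65000e-02 8.88803e+01] zmax 0.093 [146. 163. 166.] R 0.444
[412. 303.] 841 rect [ 4.94300e-01 -1.78800e-01  1.71900e-01  2.29000e-02  8.42664e+01] zmax 0.116 [125. 130. 131.] R 0.526
```

```bash
cat >> h.py <<'E'
from scipy.spatial.transform import Rotation as Ro
YAW=np.deg2rad(-89.1); C=np.array([.591,-.178])
def bw(x,y,z):
    c,s=np.cos(YAW),np.sin(YAW); return np.array([C[0]+c*x-s*y,C[1]+s*x+c*y,z])
def quat(t,ydir):  # tool z down, tilted so the body leans to bin -x by t; ydir world azimuth of tool y (t about that axis)
    y=np.array([np.cos(ydir),np.sin(ydir),0]); h=bw(1,0,0)-bw(0,0,0); h=h-y*(h@y); n=np.linalg.norm(h)
    h=h/n if n>1e-6 else h
    z=h*np.sin(t)+np.array([0,0,-np.cos(t)]); return Ro.from_matrix(np.c_[np.cross(y,z),y,z]).as_quat()
F=lambda: np.array(status.read_ft_force())
E
python3 - <<'E'
from h import *
hand.grip(0.0)
p=np.array(status.read_position()); arm.move_l([p[0],p[1],.33],speed=.25)
best=None
for yd in (np.deg2rad(.9),np.deg2rad(180.9)):
    q=quat(np.deg2rad(15),yd)
    js=[solver.inverse_kinematics(bw(-155,0,z)*[1,1,1] if 0 else bw(-.157,0,z),q) for z in (.33,.1,.03)]
    print([None if j is None else np.round(j,2) for j in js])
    if all(j is not None for j in js) and (best is None or abs(js[0][5])<abs(best[0])): best=(js[0][5],q)
q=best[1]; np.save("qp.npy",q)
arm.move_pose(bw(-.157,0,.33),q)
arm.move_l(bw(-.157,0,.10),speed=.15)
print(status.read_position(),F(),status.read_t())
f=imaging.grab_frame("scene"); cv2.imwrite("pics/s2.png",cv2.resize(f["img"][100:380,200:560,::-1],None,fx=2,fy=2))
E
```

```text
[array([-0.02,  0.1 ,  1.5 , -0.26,  1.53, -0.03]), array([-0.02,  0.28,  1.74, -0.29,  1.13,  0.09]), array([-0.02,  0.38,  1.76, -0.31,  1.01,  0.13])]
[None, None, None]
[ 0.58936246 -0.02106447  0.10115928] [ 0.42570136 -0.08218765 -0.28483588] 5.5083
```

View pics/s2.png

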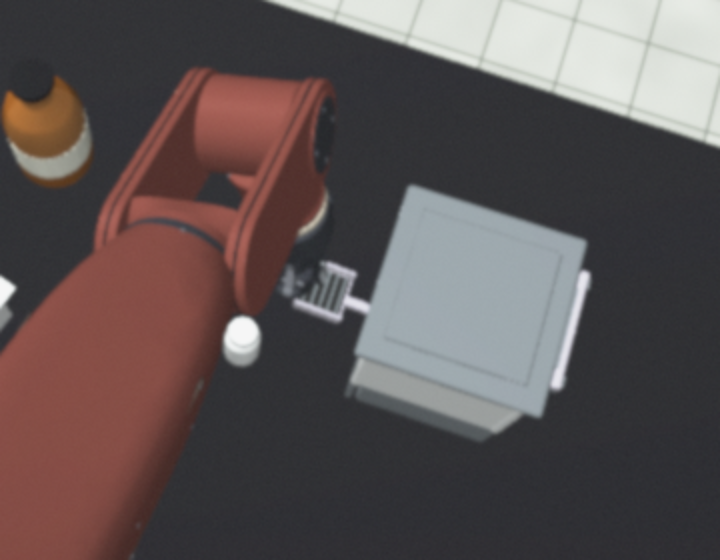

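The fingers stand over the outer half of the tread (about (310,285) in the crop). The arm is clear of the lid.

```bash
cat > press.py <<'E'
from h import *
def settle_press(x,y,want=17,zmin=.02,b=0.,step=.0004):
    """small steps down until the stop is felt: force above want"""
    log=[]; zc=status.read_position()[2]
    while zc>zmin:
        f=F()[2]-b; log.append((round(status.read_position()[2]*1e3,2),round(f,1)))
        if f>want: break
        zc-=step if f>8 else 2*step
        arm.move_l(bw(x,y,zc),speed=.01)
    return zc,log
E
python3 - <<'E'
from press import *
b=F()[2]; np.save("b.npy",b)
log=[]
for z in (.078,.073,.068,.063,.058,.053,.048,.045):
    s=arm.move_l(bw(-.157,0,z),speed=.03,threshold=13); log.append((status.read_position()[2].round(4),(F()[2]-b).round(1),s))
    if s: break
print(log)
zc,l=settle_press(-.157,0,want=15,b=b); print(l); print(zc,F(),status.read_t()); np.save("zc.npy",zc)
E
```

```text
[(np.float64(0.0781), np.float64(0.6), False), (np.float64(0.0743), np.float64(7.3), False), (np.float64(0.0695), np.float64(8.9), False), (np.float64(0.0645), np.float64(8.0), False), (np.float64(0.0592), np.float64(7.3), False), (np.float64(0.0537), np.float64(6.6), False), (np.float64(0.0483), np.float64(5.7), False), (np.float64(0.0448), np.float64(3.6), False)]
[(np.float64(44.82), np.float64(3.6)), (np.float64(43.96), np.float64(2.3)), (np.float64(43.17), np.float64(4.3)), (np.float64(42.32), np.float64(3.1)), (np.float64(41.49), np.float64(3.3)), (np.float64(40.68), np.float64(2.7)), (np.float64(39.86), np.float64(3.3)), (np.float64(39.08), np.float64(2.1)), (np.float64(38.26), np.float64(2.3)), (np.float64(37.44), np.float64(2.6)), (np.float64(36.67), np.float64(2.5)), (np.float64(35.85), np.float64(1.5)), (np.float64(35.07), np.float64(2.3)), (np.float64(34.27), np.float64(0.6)), (np.float64(33.47), np.float64(2.9)), (np.float64(32.68), np.float64(1.7)), (np.float64(31.88), np.float64(1.6)), (np.float64(31.1), np.float64(2.4)), (np.float64(30.3), np.float64(1.2)), (np.float64(29.48), np.float64(0.7)), (np.float64(28.84), np.float64(2.8)), (np.float64(28.31), np.float64(4.3)), (np.float64(27.96), np.float64(7.3)), (np.float64(27.61), np.float64(9.9)), (np.float64(27.47), np.float64(12.5)), (np.float64(27.32), np.float64(13.3)), (np.float64(27.17), np.float64(14.9)), (np.float64(27.01), np.float64(16.7))]
0.024820440075552546 [-6.11823051  1.02458383 16.44171481] 15.3417
```

```bash
cat >> press.py <<'E'
def swing(a0,a1,zc,b,r=.157,da=.012,lat=9,lo=13,hi=19):
    log=[]; s=np.sign(a1-a0); a=a0; f0=F()
    while (a1-a)*s>1e-6:
        a+=s*min(da,abs(a1-a)); arm.move_l(bw(-r*np.cos(a),r*np.sin(a),zc),speed=.03)
        f=F(); n=f[2]-b; log.append((round(a,3),f.round(1).tolist()))
        if n<lo: zc-=.0003
        if n>hi: zc+=.0003
        if n<6: zc-=.0004
        if -f[0]*s>lat or np.linalg.norm(f)>23: break
    return a,zc,log
E
python3 - <<'E'
from press import *
b=np.load("b.npy"); zc=float(np.load("zc.npy"))
a,zc,l=swing(0,.27,zc,b,lat=9)
print(*l,sep="\n"); print(a,zc,status.read_position(),status.read_t()); np.save("st.npy",[a,zc])
f=imaging.grab_frame("scene"); cv2.imwrite("pics/s3.png",cv2.resize(f["img"][100:380,200:560,::-1],None,fx=2,fy=2))
E
```

```text
(np.float64(0.012), [-7.1, 2.6, 17.2])
(np.float64(0.024), [-8.4, 1.8, 17.8])
(np.float64(0.036), [-8.9, 1.4, 18.3])
(np.float64(0.048), [-9.9, 1.6, 20.0])
0.048 0.025120440075552548 [ 0.59553988 -0.02127471  0.02677954] 16.3417
```

View pics/s3.png

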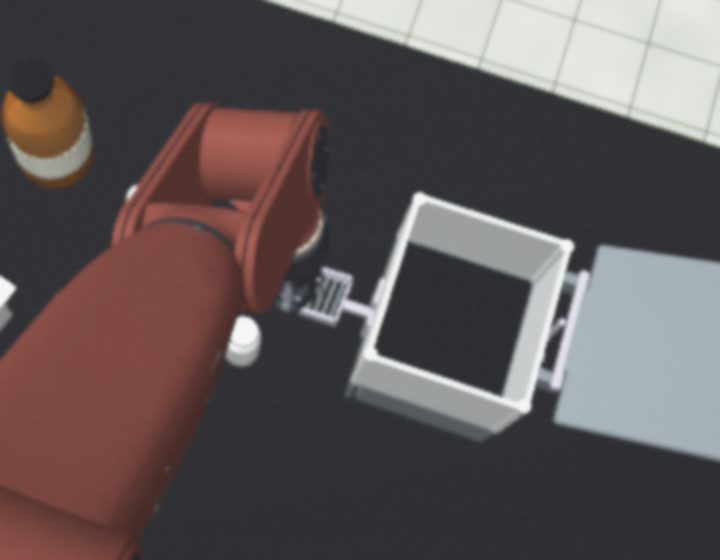

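The lid is fully open, leaning back, and the pedal is on its stop. The side force is only growing in proportion to the press so far, so I'll keep swinging with a slightly lighter press.

```bash
python3 - <<'E'
from press import *
b=np.load("b.npy"); a,zc=np.load("st.npy")
zc+=.0003
a,zc,l=swing(a,.27,zc,b,lat=13,lo=12,hi=15.5)
print(*l,sep="\n"); print(a,zc,status.read_position(),status.read_t()); np.save("st.npy",[a,zc])
f=imaging.grab_frame("scene"); cv2.imwrite("pics/s4.png",cv2.resize(f["img"][180:320,300:480,::-1],None,fx=4,fy=4))
E
```

```text
(np.float64(0.06), [-6.4, 2.0, 16.0])
(np.float64(0.072), [-7.6, 1.8, 14.8])
(np.float64(0.084), [-8.2, 1.5, 16.2])
(np.float64(0.096), [-5.9, 0.2, 14.3])
(np.float64(0.108), [-7.0, 1.3, 13.8])
(np.float64(0.12), [-7.3, 1.7, 14.9])
(np.float64(0.132), [-8.1, 2.0, 14.6])
(np.float64(0.144), [-7.1, 1.8, 14.6])
(np.float64(0.156), [-6.8, 2.5, 15.2])
(np.float64(0.168), [-5.8, 1.3, 12.6])
(np.float64(0.18), [-7.7, 3.0, 13.9])
(np.float64(0.192), [-7.3, 2.6, 13.7])
(np.float64(0.204), [-8.1, 3.4, 14.1])
(np.float64(0.216), [-7.8, 1.7, 14.2])
(np.float64(0.228), [-9.6, 3.5, 15.5])
(np.float64(0.24), [-9.4, 4.0, 16.3])
(np.float64(0.252), [-9.0, 4.3, 14.9])
(np.float64(0.264), [-10.0, 4.5, 15.1])
(np.float64(0.27), [-11.3, 5.5, 16.5])
0.27 0.02722044007555256 [ 0.62866193 -0.02525356  0.02783395] 21.1417
```

View pics/s4.png

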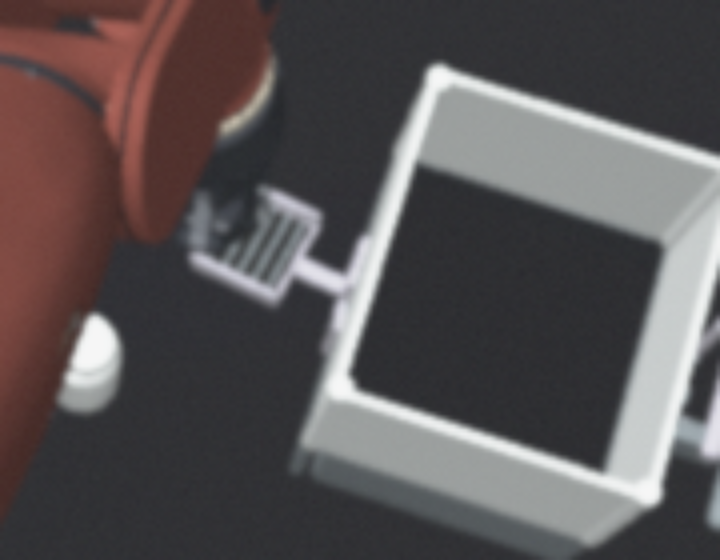

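The pedal has swung clearly towards +y, and the stem now leaves the plate at about (345,285). I'll measure the angle from the stem and the tread sides.

```bash
cat > ang.py <<'E'
from h import *
def pedal():
    f=imaging.grab_frame("scene"); P=pts(f); I=f["img"].astype(int)
    R=Ro.from_euler('z',-YAW).as_matrix(); B=(P-np.r_[C,0])@R.T
    m=(B[...,2]>.015)&(B[...,2]<.1)&(B[...,0]<-.097)&(B[...,0]>-.123)&(abs(B[...,1])<.05)&(I.min(-1)>120)
    Q=B[m]; print("stem",m.sum(), "angle",np.round(np.median(np.arctan2(Q[:,1],-Q[:,0])),3),"z",np.median(Q[:,2]).round(4))
    m=(B[...,2]>.015)&(B[...,2]<.1)&(B[...,0]<-.125)&(B[...,0]>-.178)&(abs(B[...,1])<.08)&(I.min(-1)>120)
    Q=B[m]; a=np.arctan2(Q[:,1],-Q[:,0]); r=np.hypot(Q[:,0],Q[:,1]); l,h=np.percentile(r*a,[2,98]); print("tread",m.sum(),l.round(4),h.round(4),"angle~",((l+h)/2/.15).round(3),"z",np.percentile(Q[:,2],[50,95]).round(4))
if __name__=="__main__": pedal(); print(F(),status.read_t())
E
python3 ang.py
```

```text
stem 89 angle 0.191 z 0.0292
tread 165 -0.0073 0.0558 angle~ 0.162 z [0.0317 0.0423]
[-11.50801693   4.36749412  15.53044169] 21.2417
```

```bash
python3 - <<'E'
from press import *
from ang import pedal
b=np.load("b.npy"); a,zc=np.load("st.npy"); r=.157
p=bw(-r*np.cos(a),r*np.sin(a),0)
for z in (.030,.032,.034,.036,.038,.042):
    arm.move_l([p[0],p[1],z],speed=.015); print(z,(F()-[0,0,b]).round(1))
pedal()
arm.move_l([p[0],p[1],.12],speed=.08); print(F(),status.read_t())
pedal()
f=imaging.grab_frame("scene"); cv2.imwrite("pics/s5.png",f["img"][...,::-1])
E
```

```text
0.03 [-3.9  2.2  4. ]
0.032 [-4.4  1.8  1.9]
0.034 [-6.4  2.   2.1]
0.036 [-0.7  0.6  1.4]
0.038 [-0.3  0.1  0.7]
0.042 [-0.3  0.1  0.1]
stem 86 angle 0.192 z 0.0346
tread 163 -0.0077 0.054 angle~ 0.154 z [0.0385 0.0475]
[ 0.82094853 -1.06087692 -0.26684388] 24.325
stem 89 angle 0.188 z 0.0339
tread 225 -0.007 0.0562 angle~ 0.164 z [0.0363 0.0463]
```

View pics/s5.png

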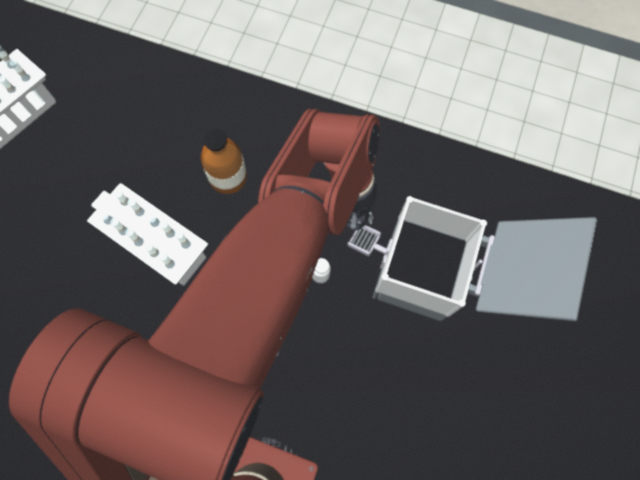

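The pedal is hooked: its tread sits at about (365,240), swung aside, and the lid lies open at (540,265) with the fingers clear. Next I'll check wrist clearance beside the amber bottle.

```bash
python3 - <<'E'
from h import *
p=np.array(status.read_position())
f=imaging.grab_frame("scene"); P=pts(f); I=f["img"].astype(int)
red=(I[...,0]>I[...,2]+30)&(np.hypot(P[...,0]-p[0],P[...,1]-p[1])<.18)
Q=P[red]; print(p,len(Q),np.nanpercentile(Q[:,2],[2,10,50,90,98]))
# fork's far end: min height along the visible side
v=I[...,0]>90; am=v&(I[...,0]>I[...,2]+40)&(P[...,0]>.55)&(P[...,1]>.24)&(P[...,2]<.17)&(P[...,2]>.02)
A=P[am]; print("amber",np.percentile(A[:,:2],[2,50,98],axis=0).round(3))
T=np.load("top.npy");J=np.load("top_img.npy").astype(int); s=(T[...,2]>.185)&(T[...,2]<.215)&(T[...,1]>.24)&(T[...,1]<.42)&(T[...,0]>.55)&(T[...,0]<.75); print("stopper",s.sum(),np.median(T[s],axis=0).round(3))
# wrist centre: solve from joints (j5 moves TCP on circle about it)
for yd in range(-40,50,10):
    q=quat(0,np.deg2rad(yd)); j=solver.inverse_kinematics([.616,.208,.025],q); print(yd,None if j is None else np.round(j,2))
E
```

```text
[ 0.62991716 -0.02600906  0.11904499] 6825 [0.39787268 0.44900281 0.48671304 0.54779499 0.55612919]
amber [[0.617 0.305]
 [0.641 0.334]
 [0.689 0.386]]
stopper 390 [0.665 0.349 0.2  ]
-40 [ 0.2   0.49  1.59 -0.    1.06  0.9 ]
-30 [ 0.2   0.49  1.59 -0.    1.06  0.73]
-20 [ 0.2   0.49  1.59 -0.    1.06  0.55]
-10 [ 0.2   0.49  1.59 -0.    1.06  0.38]
0 [ 0.2   0.49  1.59 -0.    1.06  0.2 ]
10 [ 0.2   0.49  1.59 -0.    1.06  0.03]
20 [ 0.2   0.49  1.59 -0.    1.06 -0.14]
30 [ 0.2   0.49  1.59 -0.    1.06 -0.32]
40 [ 0.2   0.49  1.59 -0.    1.06 -0.49]
```

```bash
python3 - <<'E'
from h import *
q=quat(0,np.deg2rad(-15)); x,y=.6165,.208
p=np.array(status.read_position()); arm.move_l([p[0],p[1],.2],speed=.2)
hand.grip(.072)
arm.move_pose([x,y,.22],q)
arm.move_l([x,y,.10],speed=.2)
print(arm.move_l([x,y,.026],speed=.1,threshold=6))
hand.grip(.02); print(status.read_width(),status.read_gripper_force(),status.read_position(),status.read_t())
arm.move_l([x,y,.30],speed=.25); print(status.read_width(),status.read_gripper_force())
# above the bin mouth
t=bw(-.015,0,.31); q2=quat(0,np.deg2rad(.9))
print([solver.inverse_kinematics([t[0],t[1],z],q2) for z in (.31,.15)])
arm.move_pose(t,q2); print(status.read_position(),status.read_t())
f=imaging.grab_frame("scene"); cv2.imwrite("pics/s6.png",f["img"][...,::-1])
E
```

```text
False
0.040546611359886145 60.85207674885169 [0.61744633 0.20821002 0.02723233] 28.65
0.04013690362237519 60.42173666646704
[array([-3.97828106e-01,  1.52628579e-01,  1.45771807e+00, -4.44089210e-16,
        1.53124600e+00, -4.13536069e-01]), array([-3.97828106e-01,  2.59678498e-01,  1.63702942e+00, -4.44089210e-16,
        1.24488474e+00, -4.13536069e-01])]
[ 0.59095796 -0.16203927  0.30970683] 31.2917
```

View pics/s6.png

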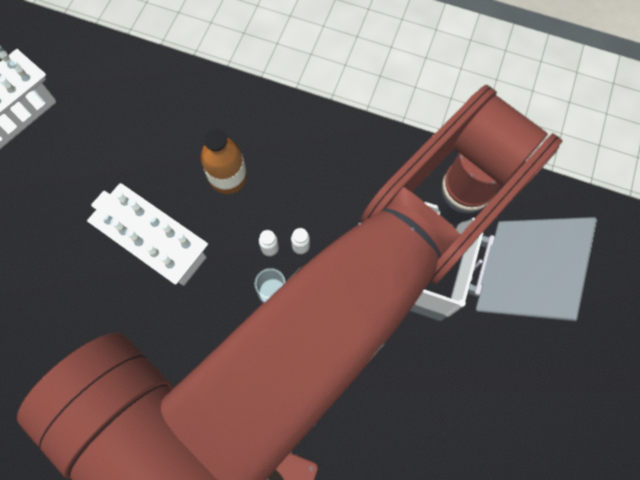

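The bottle is held over the bin mouth, the lid at (540,265) is well clear of the arm, and the bystanders haven't moved.

```bash
python3 - <<'E'
from press import *
from ang import pedal
t=bw(-.015,0,.145)
print(arm.move_l(t,speed=.12,threshold=8),status.read_position())
hand.grip(.066); arm.sleep(.4)
arm.move_l(bw(-.015,0,.31),speed=.2); hand.grip(0.)
q=np.load("qp.npy"); a=.18; r=.157
arm.move_pose(bw(-r*np.cos(a),r*np.sin(a),.24),q)
arm.move_l(bw(-r*np.cos(a),r*np.sin(a),.075),speed=.15)
pedal(); print(status.read_position(),F(),status.read_t())
f=imaging.grab_frame("scene"); cv2.imwrite("pics/s7.png",cv2.resize(f["img"][180:320,300:480,::-1],None,fx=4,fy=4))
E
```

```text
False [ 0.5914126  -0.16326733  0.14605631]
stem 88 angle 0.187 z 0.0347
tread 172 -0.008 0.0551 angle~ 0.157 z [0.0384 0.0481]
[ 0.61775375 -0.02316725  0.0764574 ] [ 0.55795174  0.27372423 -0.24551943] 37.2333
```

View pics/s7.png

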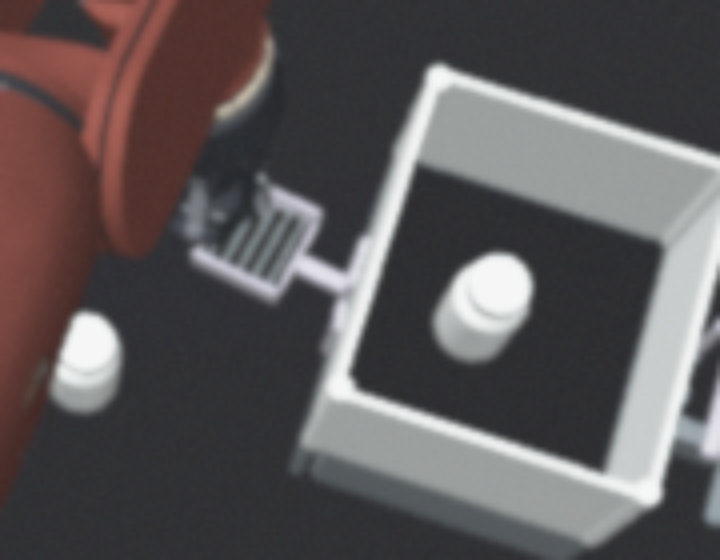

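The bottle is standing in the bin, at about (485,305) in the crop, and the pedal is still hooked. Now I'll press again and unhook it.

```bash
python3 - <<'E'
from press import *
from ang import pedal
b=F()[2]; np.save("b.npy",b); a=.18; r=.157; x,y=-r*np.cos(a),r*np.sin(a)
arm.move_l(bw(x,y,.042),speed=.06,threshold=10); print(status.read_position()[2],F()-[0,0,b])
arm.move_l(bw(x,y,.031),speed=.02,threshold=12); print(status.read_position()[2],F()-[0,0,b])
zc,l=settle_press(x,y,want=15,b=b); print(l[-8:],zc,status.read_t())
a,zc,l=swing(a,-.07,zc,b,da=.018,lat=12,lo=12.5,hi=16)
print(*l,sep="\n"); print(a,zc,status.read_position(),status.read_t()); np.save("st.npy",[a,zc])
pedal()
E
```

```text
0.04178898129109854 [-0.37391575 -0.26431757 -0.74755816]
0.030913096701367448 [ 0.0028361  -0.27453485  1.3564488 ]
[(np.float64(29.3), np.float64(0.9)), (np.float64(28.81), np.float64(4.1)), (np.float64(28.36), np.float64(6.3)), (np.float64(28.07), np.float64(9.6)), (np.float64(27.92), np.float64(11.6)), (np.float64(27.81), np.float64(12.7)), (np.float64(27.66), np.float64(13.9)), (np.float64(27.49), np.float64(15.2))] 0.02531309670136745 40.9333
(np.float64(0.162), [-0.8, 0.2, 11.2])
(np.float64(0.144), [2.1, -1.0, 10.8])
(np.float64(0.126), [4.0, -1.6, 10.8])
(np.float64(0.108), [3.8, -0.7, 10.2])
(np.float64(0.09), [3.6, 0.0, 11.7])
(np.float64(0.072), [4.4, -0.1, 12.6])
(np.float64(0.054), [3.9, 0.0, 12.1])
(np.float64(0.036), [4.7, 1.3, 12.0])
(np.float64(0.018), [5.2, 0.5, 13.0])
(np.float64(0.0), [5.3, 1.3, 14.3])
(np.float64(-0.018), [4.7, 2.5, 14.4])
(np.float64(-0.036), [6.2, 2.3, 14.3])
(np.float64(-0.054), [4.6, 2.7, 13.9])
(np.float64(-0.07), [4.2, 3.0, 14.8])
-0.07 0.022613096701367436 [ 0.5836281 -0.0211538  0.0271378] 44.4333
stem 72 angle -0.01 z 0.0288
tread 176 -0.0305 0.03 angle~ -0.002 z [0.0321 0.0421]
```

```bash
python3 - <<'E'
from press import *
from ang import pedal
a,zc=np.load("st.npy"); b=np.load("b.npy"); r=.157; p=bw(-r*np.cos(a),r*np.sin(a),0)
for z,v in ((.034,.01),(.045,.013),(.058,.013),(.068,.01),(.078,.008),(.088,.01)):
    arm.move_l([p[0],p[1],z],speed=v); print(z,status.read_position()[2].round(4),(F()-[0,0,b]).round(1))
pedal()
arm.move_l([p[0],p[1],.2],speed=.12); pedal()
P=pts(f:=imaging.grab_frame("scene")); print(status.read_t(),F())
cv2.imwrite("pics/s8.png",f["img"][...,::-1])
E
```

```text
0.034 0.0339 [-0.   0.8  0.6]
0.045 0.0452 [-0.6  2.4  4. ]
0.058 0.0593 [0.2 0.7 6. ]
0.068 0.0695 [ 0.3 -4.1  6.6]
0.078 0.0779 [ 0.1 -0.  -0.1]
0.088 0.0879 [-0.3  0.1  0.2]
stem 91 angle -0.005 z 0.0614
tread 154 -0.0305 0.031 angle~ 0.002 z [0.0747 0.0822]
stem 91 angle -0.005 z 0.0621
tread 188 -0.0305 0.0301 angle~ -0.001 z [0.0736 0.0829]
52.8583 [-0.32566768  0.16093112 -0.42209686]
```

View pics/s8.png

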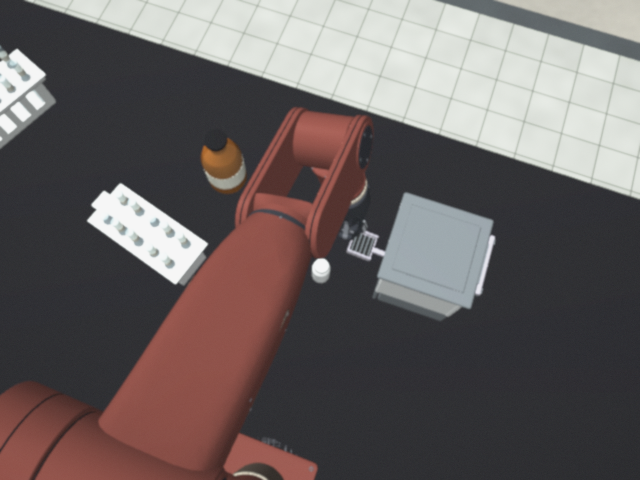

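The lid is shut at (437,248), the pedal is up and straight at (363,244), and the arm is clear of everything. Handing in.

```bash
python3 -c "
from bench import order; print(order.job_done())"
```

```text
the job is handed in; nothing more can be done
None
```

The job is handed in at about 53 s of the 72 s allowed, with no verdict returned: the farthest white bottle went into the bin, the last camera view shows the lid shut and the pedal fully up and straight, and the bystanders in view look unmoved (the beaker was hidden behind the arm).

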